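One turn on the screw press

TASK

The small screw press has a drive case waiting under its pad. Push the press's hand wheel round clockwise (seen from above) by its upright handle, with the fingertips only and gently, through exactly one full turn, so that the handle comes back to where it started and the pad has come down close above the case; then leave the wheel standing and move clear. Do not grip the handle, do not run past the full turn on the way, and leave the case and the small things lying about where they are.

Things in the scene. Friction and masses are not known exactly. Their poses are not given: they have to be found in the camera images.
- press: Screw press standing fixed on the bench: grey base plate 150 x 210 x 15 mm, two steel columns, a grey bridge between them (long side along the press's y, 36 x 206 mm, top 119 mm above the bench) and, above the bridge, a horizontal hand wheel. Origin: centre of the underside of the base, z = 0 on the bench, below the wheel's axis; z up.
- wheel_centre (a point): Centre of the hand wheel, on its upright axis, at mid height of the rim (155 mm above the bench at the start; the wheel sinks 6 mm in a full clockwise turn). Rim: steel, 140 mm diameter to the centre line, 12 mm thick round bar, so its top is 6 mm above this point; hub and nut (radius 17 mm) reach 13 mm above this point; three spokes.
- handle: The wheel's handle: a black upright round knob, 19 mm diameter and 49 mm tall, standing on the rim where one spoke meets it, 70 mm from the wheel's axis. Origin: centre of its foot, 5 mm above the rim's mid height; z up along the handle. It goes round with the wheel and does not spin by itself.
- wheel (a joint): Turn of the hand wheel in rad: 0 at the start, grows clockwise seen from above (6.283 is one full turn). The wheel turns stiffly (about 2 to 3 N at the handle) and stays where it is left. It has end stops at -0.8 and 9.
- pad (a joint): Way of the pressing pad down in m: 0 at the start, 0.006 after one turn clockwise; the screw drives it from the wheel. The pad starts 9 mm above the drive case.
- drive_case: Loose black drive enclosure, 63 x 112 x 24 mm, lying flat on the press base under the pad. Origin: centre of its underside. To be left alone.
- screw_dish: Loose round metal dish, 85 mm wide and 18 mm high, on the bench by the press. Origin: centre of its underside. To be left alone.
- flux_tub: Loose small round tub with a black lid, 47 mm wide and 29 mm high, on the bench by the press. Origin: centre of its underside. To be left alone.
- usb_stick: Loose black stick with a metal plug, 52 x 18 x 8 mm, on the bench by the press. Origin: centre of its underside. To be left alone.
- tweezers: Loose steel tweezers, 126 x 14 x 9 mm, on the bench to the right of the press. Origin: centre of the underside. To be left alone.

How it is judged (in metres and radians):
On the way, in this order (a step that is already met when the one before it is completed fails the run):
1. the fingers push the handle through the first third of the turn (value of joint wheel between 0.7 and 2.3 rad and contact force between the fingers and handle above 0.3 N), for 0.1 s.
2. the fingers push the handle through the middle of the turn (value of joint wheel between 2.3 and 4 rad and contact force between the fingers and handle above 0.3 N), for 0.1 s.
3. the fingers push the handle through the last third of the turn (value of joint wheel between 4 and 6 rad and contact force between the fingers and handle above 0.3 N), for 0.1 s.
At the end, for the whole second after the job is handed in: The wheel stands still one full turn clockwise from its start, within 0.18 rad (10 degrees) either way, with the pad 5.2 to 6.8 mm lower; the drive case is within 8 mm and the other loose things are within 20 mm of where they started (value of joint wheel between 6.103 and 6.463 rad and velocity of joint wheel between -0.03 and 0.03 rad/s and value of joint pad between 0.0052 and 0.0068 m and distance of drive_case from where it was at the start of the episode below 0.008 m and distance of each of screw_dish, flux_tub, usb_stick, tweezers from where it was at the start of the episode below 0.02 m); the robot touches nothing.
It fails at once if the wheel was run more than 0.35 rad past the full turn (value of joint wheel above 6.633 rad).
It fails at once if the wheel was turned the wrong way by more than 0.3 rad (value of joint wheel below -0.3 rad).
It fails at once if the handle was gripped or pushed hard, or the press was struck or pressed hard (over 25 N) (contact force between the fingers and handle above 25 N or contact force between the arm and press above 25 N).
It fails at once if the drive case was moved or lifted (distance of drive_case from where it was at the start of the episode above 0.008 m).
It fails at once if a bystander was moved or lifted (distance of any of screw_dish, flux_tub, usb_stick, tweezers from where it was at the start of the episode above 0.02 m).
It also fails if it takes over 58 s, if anything falls off the work surface, if the arm or the gripper's body presses on something with over 40 N, if the wrist force passes 120 N, or if a joint passes its speed limit or range.

ROBOT

A 6-joint arm with a two-finger parallel gripper is mounted at the origin on a cart in front of the work surface, level with it; the furniture and walls round the work are solid. World frame = base frame: x ahead of the robot, y to its left, z up, the work surface at z = 0. Lengths are in mm, angles in rad, forces in N, time in s.
With the tool pointing down it reaches from about 400 to 925 mm from the base axis. Payload 12.5 kg.
Tool frame: the origin (TCP) lies midway between the tips of the shut fingers; the grasp point (between the pads) lies 19 mm behind it; z points along the fingers, y is the direction in which the jaws open and shut (so a half turn about z gives the same grasp; the last joint's range is limited). The gripper opens to 95 mm and grips with 3 to 60 N. Pads are 20 mm wide; open, the fingers measure 119 mm over their backs; the gripper's body (75 mm by 180 mm) begins 59 mm behind the grasp point.
Start: joints at [-1.439, 0.491, 1.559, -0, 1.092, -0.106], TCP at [147.25, -607.424, 214.661] pointing down, gripper open.
Joint ranges: [-3.1, 3.1], [-0.84, 2.19], [0.05, 2.79], [-1.13, 4.28], [0.06, 2.93], [-2.69, 2.69]. Speed limits (rad/s): [2.22, 2.22, 2.79, 3.14, 3.14, 3.14].

INTERFACE

Orientations are given as [roll, pitch, yaw] about the fixed x, y, z axes, in that order (R = Rz(yaw) Ry(pitch) Rx(roll)).
In Python, from cell import env, eyes, job_done, boxes_of, regions_of gives the robot as it stands.
- The arm moves only by the tool send_rows, never from a script. Its argument "plan" is text: rows parted by semicolons, each of 5 numbers parted by spaces: the shift along the tool's x, y, z in mm, then the turn about the tool's z in rad, then the finger opening in mm, from 0 to 95.1. In form: x y z roll gripper; .... A call has 1 to 8 rows; each row shifts and turns the pose as measured when the row begins, along the tool's axes as they then stand; what a row does not reach is not made up. A row lasts 1/10 s, in which the tool goes at most 50 mm and 8.59 degrees, less where a joint would pass 70% of its speed; a pose out of reach is approached as far as the arm can. A call with a gripper value outside its range is refused whole. The fingers move at their own pace and stop on an object; the grip force is fixed at half the most. Time passes only in rows, so rows that do not move let the fingers close. It gives the time, the measured TCP pose, the force and the opening at its end, in the units of the state.
- env.state(): the state, without advancing time (a new reading comes with each control period).
- eyes.read_camera(name): name is "scene" or "top" or "wrist"; returns a dict with "image" (420x560x3 uint8, red, green, blue), "vertical_fov" (degrees; the focal length in pixels is half the picture's height over the tangent of half this angle, whatever the lens; pixels are square), "cx", "cy" (the principal point, pixels), "k1" (the pictures are not rectified: a ray, as slopes to the right and down, at radius r is drawn at 1 + k1 r^2 times it, then the intrinsics apply), "extrinsics" (4x4, takes a point from camera to world coordinates). Camera axes: x right, y up, looking along -z (the intrinsics and any distortion apply to the point x, -y, -z); pixel columns grow to the right and rows downward; lengths in mm; the calibration is good to about 2 mm. A picture is of the moment at which its call begins. There is no depth.
- job_done(): hands the job in, once; it reports no verdict.
Trained networks look in a picture, given as the dict that the camera call returned (one of the last four; its "shot" number tells which), for a name from the list of things; names that differ only in an ending like _2 or _b are one class to them, and where a whole thing is asked for, a point or a joint stands for the part that bears it (a point fixed in the world has none). Each returns a list of dicts, best first, with "confidence" (0 to 1); they miss things now and then, are a little off and sometimes report something else, mostly with a low value. They report only what shows in the picture. A call takes as long as a camera call.
- boxes_of(target, picture): "bbox" ([left, top, width, height] in pixels, round what is visible of it).
- regions_of(target, picture): "pixels" (420x560 bool, what is visible of it) and "bbox" ([left, top, width, height] in pixels, round what is visible of it).
The state is a dict: "t": time; "joints": joint angles; "qvel": joint speeds; "tau": joint torques, N m; "eef_pos": TCP position; "tcp_rot": TCP orientation; "ft_force": force on the tool from outside, world axes, zero at the start; "moment": the same for the moment, N m; "opening": opening from 0.0 (shut) to 1.0 (fully open).
Only numpy, scipy, OpenCV 4.12 (cv2) and the standard library are available. Lean on these libraries where they do the work, as an engineer would, in place of code of your own. Each camera call takes 0.05 s, during which the arm holds its last target.

## Working session

There is one attempt and no reset: what is moved stays moved. The work goes in short steps, Python scripts to look and compute and a tool call to move; the robot and the scene stay as the last step left them, time stands still between calls to the robot, and variables do not carry over. Pictures are saved under pics/ and viewed, and the job is handed in when it is done.

Besides the shell and the picture viewer there is one more tool, called as name(argument=value, ...), one argument or row to a line, values as JSON. send_rows: Moves the arm, as the interface text tells. Its arguments: {"type":"object","properties":{"plan":{"type":"string"}},"required":["plan"]}

```bash
mkdir -p pics; ls
python3 - <<'E'
from cell import env, eyes, boxes_of, regions_of
import cv2
print(env.state())
for n in ["scene","top","wrist"]:
    p=eyes.read_camera(n)
    cv2.imwrite(f"pics/{n}0.png",p["image"][:,:,::-1])
    print(n,p["vertical_fov"],p["cx"],p["cy"],p["k1"],p["extrinsics"].tolist() if hasattr(p["extrinsics"],'tolist') else p["extrinsics"])
    for t in ["handle","wheel_centre","press","drive_case","wheel"]:
        try: print(t,[(b["bbox"],round(b["confidence"],2)) for b in boxes_of(t,p)][:3])
        except Exception as e: print(t,e)
E
```

```text
pics
{'t': 0.0, 'joints': array([-1.43860645e+00,  4.91553524e-01,  1.55945380e+00, -2.66422813e-05,
        1.09171039e+00, -1.05614606e-01]), 'qvel': array([ 6.49338919e-04,  8.16789136e-04, -6.20873144e-05,  5.93689719e-04,
        2.12961341e-03, -3.19903638e-05]), 'tau': array([-3.92396003e-03, -6.12647438e+01, -2.58180696e+01,  6.90919929e-02,
        4.82215849e-02, -8.67824519e-05]), 'eef_pos': array([ 147.20474021, -607.160261  ,  214.06400636]), 'tcp_rot': array([-3.14047138e+00, -9.51042357e-05,  2.37816729e-01]), 'ft_force': array([ 0.25814988,  0.19290621, -0.58588639]), 'moment': array([-0.01331524,  0.01971284, -0.01859334]), 'opening': 1.0022801156663046}
scene 49.97241798108749 278.36794180776076 216.3017883178422 0.039003338760437524 [[-0.8738388721820544, 0.33408128478247134, -0.35326381165028536, 151.2371386592658], [-0.486144852194922, -0.6127272804302598, 0.623079820328756, 487.1196232239148], [-0.008295067689444727, 0.7162087509760199, 0.69783681249802, 768.5738154417786], [0.0, 0.0, 0.0, 1.0]]
handle [([223.2, 259.2, 11.0, 25.4], 0.79)]
wheel_centre [([172.4, 
[... 469 characters left out ...]
863611436, 1144.013821818519], [0.0, 0.0, 0.0, 1.0]]
handle []
wheel_centre [([144.5, 141.4, 78.1, 74.4], 0.61)]
press [([140.1, 137.7, 107.1, 102.0], 0.71), ([145.4, 145.2, 75.5, 71.0], 0.65), ([144.1, 139.9, 77.9, 74.3], 0.49)]
drive_case []
wheel [([144.9, 148.1, 73.7, 71.6], 0.63)]
wrist 62.480653260839105 274.5039285169231 209.5499316444347 -0.06532414429056296 [[0.2342096712678706, 0.932249114775987, 0.27578509365805853, 225.09012094020954], [-0.9721855066014085, 0.2249040044316148, 0.06537223833391821, -589.7146432884701], [-0.001081960608525253, -0.2834250814413084, 0.9589937708719638, 384.7086854014764], [0.0, 0.0, 0.0, 1.0]]
handle []
wheel_centre []
press []
drive_case []
wheel []
```

View pics/scene0.png

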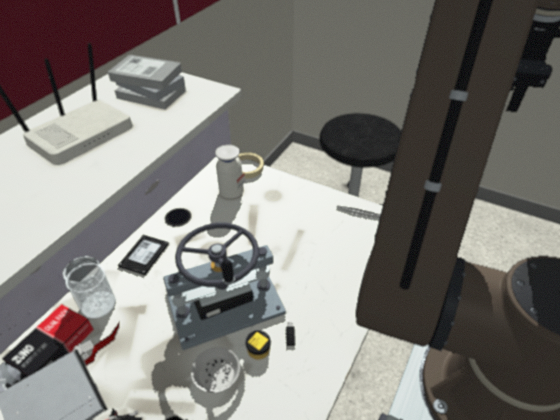

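View pics/top0.png

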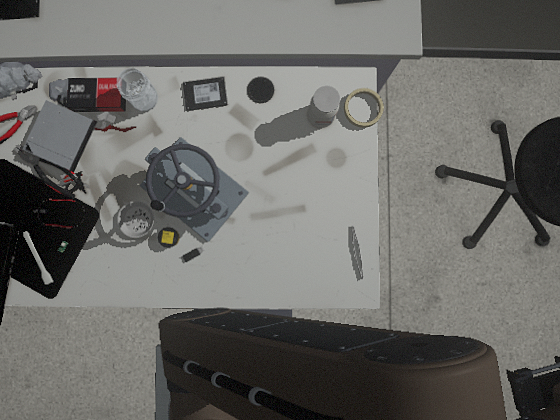

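Run:
```python
import cv2
a=cv2.imread('pics/scene0.png');cv2.imwrite('pics/s0c.png',cv2.resize(a[210:360,130:330],None,fx=4,fy=4,interpolation=2))
a=cv2.imread('pics/top0.png');cv2.imwrite('pics/t0c.png',cv2.resize(a[120:260,110:270],None,fx=4,fy=4,interpolation=2))
```

```text
(no output)
```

View pics/s0c.png

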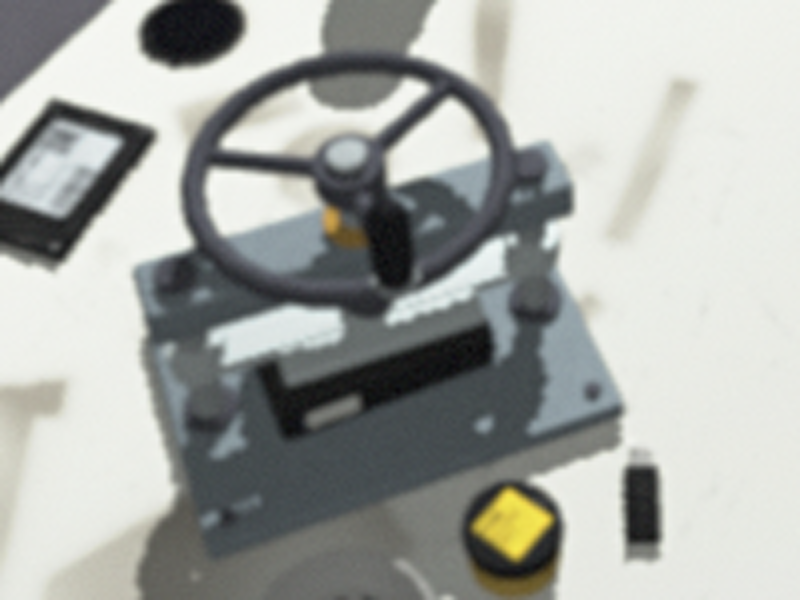

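View pics/t0c.png

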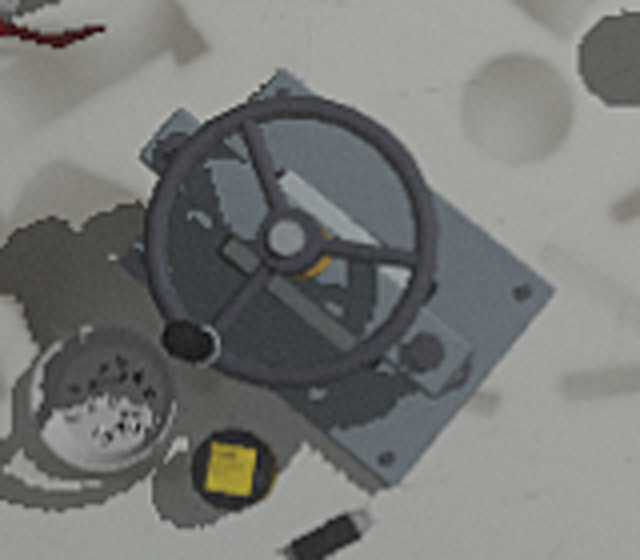

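```bash
cat > h.py <<'E'
import numpy as np, cv2
def K(p):
    f=210/np.tan(np.radians(p["vertical_fov"]/2));return f
def proj(p,P):
    P=np.atleast_2d(np.array(P,float));E=np.array(p["extrinsics"])
    c=(P-E[:3,3])@E[:3,:3]
    s=np.stack([c[:,0]/-c[:,2],-c[:,1]/-c[:,2]],1)
    r2=(s**2).sum(1,keepdims=True)
    s=s*(1+p["k1"]*r2);f=K(p)
    return s*f+[p["cx"],p["cy"]]
def ray(p,uv,z):
    f=K(p);d=(np.array(uv,float)-[p["cx"],p["cy"]])/f;s=d.copy()
    for _ in range(20): s=d/(1+p["k1"]*(s@s))
    E=np.array(p["extrinsics"]);v=E[:3,:3]@np.array([s[0],-s[1],-1]);o=E[:3,3]
    return o+v*(z-o[2])/v[2]
E
python3 - <<'E'
from cell import env, eyes, boxes_of, regions_of
import pickle,numpy as np
from h import *
from scipy.optimize import least_squares
T=eyes.read_camera("top");S=eyes.read_camera("scene")
pickle.dump((T,S),open('p0.pkl','wb'))
t=lambda x,y:np.array([x/4+110,y/4+120]);s=lambda x,y:np.array([x/4+130,y/4+210])
print('hub top', ray(T,t(286,238),168), ray(S,s(347,153),168))
print('handle top T',ray(T,t(187,340),209),'foot T',ray(T,t(208,343),161))
print('handle top S',ray(S,s(389,205),209), 'foot S',ray(S,s(397,283),161))
for nm,p in(("T",T),("S",S)):
    for tg in ("screw_dish","flux_tub","usb_stick","tweezers"):
        b=boxes_of(tg,p)
        if b: b=b[0];x=b["bbox"];print(nm,tg,b["confidence"],ray(p,[x[0]+x[2]/2,x[1]+x[3]/2],10))
# rim extents fit
def ext(p,c):
    a=np.linspace(0,2*np.pi,73);b=np.linspace(0,2*np.pi,25)
    A,B=np.meshgrid(a,b);R=70+6*np.cos(B)
    P=np.stack([c[0]+R*np.cos(A),c[1]+R*np.sin(A),c[2]+6*np.sin(B)],-1).reshape(-1,3)
    q=proj(p,P);return np.r_[q.min(0),q.max(0)]
oT=np.r_[t(147,97),t(437,384)];oS=np.r_[s(182,50),s(515,306)]
for nm,f in (("T",lambda c:ext(T,[c[0],c[1],155])-oT),("S",lambda c:ext(S,[c[0],c[1],155])-oS)):
    r=least_squares(f,[440,80],x_scale=10,diff_step=1e-3);print(nm,r.x,r.fun)
E
```

```text
hub top [511.7888887   72.80287038 168.        ] [511.99635431  74.70245227 168.        ]
handle top T [456.43008779 111.80938104 209.        ] foot T [459.23202244 112.64876005 161.        ]
handle top S [456.42311429 117.90268203 209.        ] foot S [455.82500005 120.22272067 161.        ]
T screw_dish 0.76 [438.61154426 211.18827845  10.        ]
T flux_tub 0.62 [396.16757119 128.78743587  10.        ]
T usb_stick 0.72 [362.34173665  69.99752621  10.        ]
T tweezers 0.51 [ 404.85866476 -300.71625047   10.        ]
S screw_dish 0.66 [441.11072655 205.60492681  10.        ]
S flux_tub 0.78 [398.32683186 123.33730662  10.        ]
S usb_stick 0.48 [360.17286541  76.46902514  10.        ]
S tweezers 0.75 [ 371.18194708 -296.09085147   10.        ]
T [512.89723049  72.3342424 ] [-0.87955757 -1.10351981  0.86636399  1.06061304]
S [513.12985865  73.1715572 ] [-0.82783654 -0.94256551  0.84269159  0.5903612 ]
```

```bash
cat > plan.py <<'E'
# usage: plan.py x y z psi n  -> n rows from present pose to the goal (straight, even turn)
import sys,numpy as np
from cell import env
s=env.state();p=s["eef_pos"];psi=s["tcp_rot"][2]
x,y,z,g,n=map(float,sys.argv[1:6]);n=int(n)
turn=g-psi
if len(sys.argv)<7: pass
else: turn=float(sys.argv[6])
d=(np.array([x,y,z])-p)/n
for i in range(n):
    a=psi+turn*i/n
    print(f"{d@[np.cos(a),np.sin(a),0]:.1f} {d@[np.sin(a),-np.cos(a),0]:.1f} {-d[2]:.1f} {-turn/n:.3f} 0",end="; ")
print("\n",p,psi,s["joints"][[0,5]],s["ft_force"],s["opening"])
E
python3 plan.py 420 -350 265 0 8 1.12
```

```text
40.7 -23.2 -6.3 -0.140 0; 43.6 -17.3 -6.3 -0.140 0; 45.6 -11.1 -6.3 -0.140 0; 46.7 -4.6 -6.3 -0.140 0; 46.8 1.9 -6.3 -0.140 0; 46.1 8.5 -6.3 -0.140 0; 44.5 14.8 -6.3 -0.140 0; 42.0 20.9 -6.3 -0.140 0; 
 [ 147.23197929 -607.43081478  214.69062656] 0.2377790433059117 [-1.43862981 -0.10561144] [-0.36493184  0.08363119 -0.70243483] 1.0003019708232497
```

send_rows(
  plan="41 -23 -6 -0.14 0; 44 -17 -6 -0.14 0; 46 -11 -6 -0.14 0; 47 -5 -6 -0.14 0; 47 2 -6 -0.14 0; 46 8 -6 -0.14 0; 44 15 -6 -0.14 0; 42 21 -6 -0.14 0",
)

```text
t: 2.2
eef_pos: [422.7, -340.4, 263.2]
tcp_rot: [3.141, 0.0, 1.391]
ft_force: [0.6, -0.9, -0.2]
opening: 0.385
```

```bash
python3 plan.py 420 -150 265 0 6 0.84
```

```text
31.1 -6.1 -0.3 -0.140 0; 31.7 -1.7 -0.3 -0.140 0; 31.6 2.7 -0.3 -0.140 0; 30.9 7.1 -0.3 -0.140 0; 29.6 11.4 -0.3 -0.140 0; 27.8 15.4 -0.3 -0.140 0; 
 [ 422.67962814 -340.36285725  263.20786061] 1.3908778392706151 [-0.79962007 -0.6196555 ] [ 0.56532269 -0.94645543 -0.22819218] 0.384865375058952
```

send_rows(
  plan="31 -6 0 -0.14 0; 32 -2 0 -0.14 0; 32 3 0 -0.14 0; 31 7 0 -0.14 0; 30 11 0 -0.14 0; 28 15 0 -0.14 0",
)

```text
t: 2.8
eef_pos: [418.8, -140.6, 263.8]
tcp_rot: [3.14, 0.004, 2.271]
ft_force: [0.2, 0.2, 0.2]
opening: 0.006
```

```bash
python3 plan.py 422 20 265 0 8 1.15
```

```text
15.1 13.2 -0.2 -0.144 0; 13.0 15.3 -0.2 -0.144 0; 10.7 17.0 -0.2 -0.144 0; 8.2 18.3 -0.2 -0.144 0; 5.5 19.3 -0.2 -0.144 0; 2.6 19.9 -0.2 -0.144 0; -0.2 20.1 -0.2 -0.144 0; -3.1 19.8 -0.2 -0.144 0; 
 [ 418.77468777 -140.58539594  263.77930649] 2.270831675930488 [-0.47346282 -1.17335223] [0.23524322 0.16950206 0.1965457 ] 0.005509812588358925
```

send_rows(
  plan="15 13 0 -0.14 0; 13 15 0 -0.14 0; 11 17 0 -0.14 0; 8 18 0 -0.14 0; 5 19 0 -0.14 0; 3 20 0 -0.14 0; 0 20 0 -0.14 0; -3 20 0 -0.14 0",
)

```text
t: 3.6
eef_pos: [418.5, 27.4, 265.0]
tcp_rot: [-3.137, 0.006, -2.843]
ft_force: [-1.1, 0.3, 1.3]
opening: 0.004
```

Run:
```python
from cell import env,eyes,boxes_of
import cv2
from h import *
s=env.state();print(s["eef_pos"],s["tcp_rot"],s["joints"])
for n in ["scene","top","wrist"]:
    p=eyes.read_camera(n)
    im=p["image"][:,:,::-1].copy()
    if n!="scene":
      print(n,[(b["bbox"],b["confidence"]) for b in boxes_of("handle",p)])
    cv2.imwrite(f"pics/{n}1.png",im)
    if n=="wrist":
        import pickle;pickle.dump(p,open('w1.pkl','wb'))
```

```text
[418.54219685  27.36106575 264.95556117] [-3.13684226  0.0059088  -2.84276406] [-0.09108063  0.13172183  1.95902136 -0.0024854   1.04357987 -1.95944884]
top []
wrist [([356.7, 268.9, 26.8, 35.3], 0.6), ([224.4, 240.0, 157.6, 132.6], 0.35)]
```

View pics/wrist1.png

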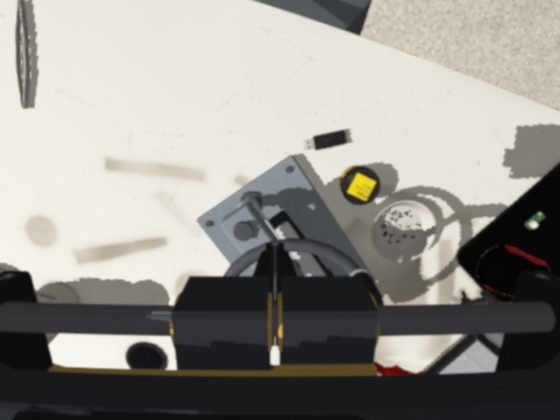

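View pics/scene1.png

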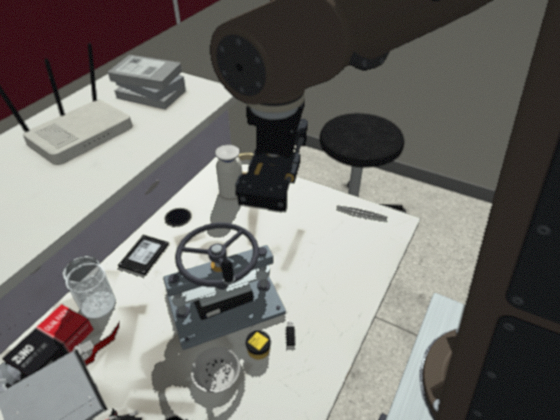

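```bash
python3 plan.py 431 82 230 0 5 0.57
```

```text
-5.6 10.0 7.0 -0.114 0; -6.7 9.3 7.0 -0.114 0; -7.7 8.5 7.0 -0.114 0; -8.6 7.6 7.0 -0.114 0; -9.4 6.5 7.0 -0.114 0; 
 [418.6542533   26.12098397 264.84713691] -2.8515413092373865 [-0.09391914 -1.95340733] [-0.58380844 -0.84948057  0.45239804] 0.007270217126254545
```

send_rows(
  plan="-6 10 7 -0.115 0; -7 9 7 -0.115 0; -8 8 7 -0.115 0; -9 8 7 -0.115 0; -9 6 7 -0.115 0; 0 0 15 0 0; 0 0 15 0 0; 0 0 15 0 0",
)

```text
t: 4.65
eef_pos: [436.3, 76.1, 183.8]
tcp_rot: [-3.13, 0.005, -2.283]
ft_force: [0.8, -0.4, 0.1]
opening: 0.007
```

Run:
```python
from cell import env,eyes,boxes_of
import cv2
from h import *
s=env.state();print(s["eef_pos"],s["tcp_rot"],s["joints"],s["ft_force"])
for n in ["scene","top"]:
    p=eyes.read_camera(n)
    im=p["image"][:,:,::-1].copy()
    uv=proj(p,s["eef_pos"])[0];print(uv)
    if n=="scene":c=im[150:330,130:330]
    else: c=im[100:280,90:290]
    cv2.imwrite(f"pics/{n}2.png",cv2.resize(c,None,fx=3.3,fy=3.3,interpolation=2))
```

```text
[436.33529045  76.10246477 183.75045379] [-3.12995216  0.0046837  -2.28297689] [ 0.02604845  0.27192311  2.02938945 -0.00592935  0.82852683 -2.39935404] [ 0.75218454 -0.35388266  0.0639643 ]
[252.16047311 258.60182374]
[177.56844067 216.38373043]
```

View pics/scene2.png

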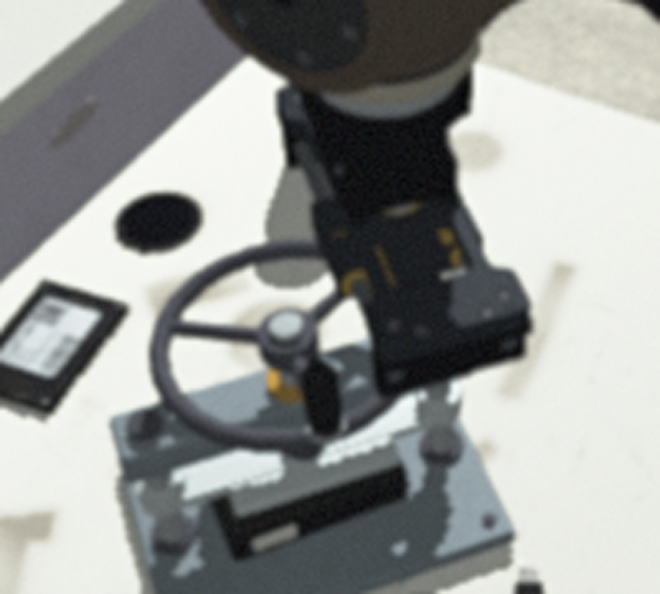

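View pics/top2.png

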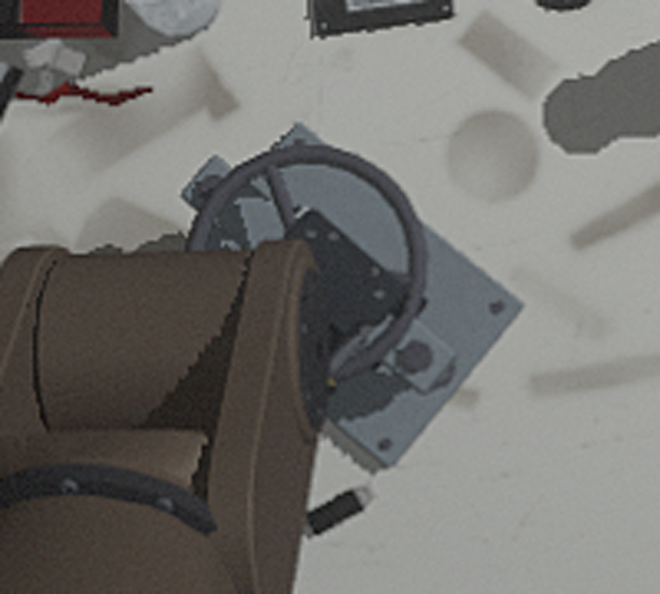

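send_rows(
  plan="-8 5 2 0 0; -8 5 1 0 0; 0 0 0 0 0; 0 0 0 0 0",
)

```text
t: 5.15
eef_pos: [439.9, 95.4, 181.5]
tcp_rot: [-3.131, 0.004, -2.288]
ft_force: [1.3, 0.8, 0.5]
opening: 0.004
```

send_rows(
  plan="-2 0 0 0 0; 0 0 0 0 0",
)

```text
t: 5.35
eef_pos: [441.5, 97.2, 182.1]
tcp_rot: [-3.13, 0.005, -2.287]
ft_force: [-0.3, 0.6, -0.6]
opening: 0.008
```

send_rows(
  plan="-2 0 0 0 0; 0 0 0 0 0",
)

```text
t: 5.55
eef_pos: [442.9, 98.7, 182.3]
tcp_rot: [-3.13, 0.005, -2.287]
ft_force: [0.6, -0.5, -1.2]
opening: 0.005
```

send_rows(
  plan="-2 0 0 0 0; 0 0 0 0 0",
)

```text
t: 5.75
eef_pos: [444.4, 100.2, 182.3]
tcp_rot: [-3.13, 0.005, -2.288]
ft_force: [-0.7, -0.4, 0.5]
opening: 0.004
```

send_rows(
  plan="-2 0 0 0 0; 0 0 0 0 0",
)

```text
t: 5.95
eef_pos: [445.7, 101.8, 182.3]
tcp_rot: [-3.13, 0.005, -2.288]
ft_force: [-0.4, -0.4, -0.3]
opening: 0.006
```

send_rows(
  plan="-2 0 0 0 0; 0 0 0 0 0",
)

```text
t: 6.15
eef_pos: [446.8, 103.4, 182.2]
tcp_rot: [-3.13, 0.004, -2.288]
ft_force: [-1.0, -0.6, -0.5]
opening: 0.007
```

send_rows(
  plan="-2 0 0 0 0; 0 0 0 0 0",
)

```text
t: 6.35
eef_pos: [447.9, 104.9, 182.1]
tcp_rot: [-3.131, 0.004, -2.288]
ft_force: [0.5, -0.4, -0.3]
opening: 0.004
```

Run:
```python
from cell import env,eyes,boxes_of
import cv2
from h import *
s=env.state();print(s["eef_pos"],s["tcp_rot"],s["ft_force"])
for n in ["scene","wrist"]:
    p=eyes.read_camera(n)
    im=p["image"][:,:,::-1].copy()
    uv=proj(p,s["eef_pos"])[0];print(uv)
    if n=="scene":c=cv2.resize(im[180:300,160:300],None,fx=5,fy=5,interpolation=2)
    else: c=im
    cv2.imwrite(f"pics/{n}3.png",c)
```

```text
[447.93465831 104.94735822 182.13203849] [-3.13084939  0.00353481 -2.28757297] [ 0.53310436 -0.36497872 -0.26573577]
[237.22890084 268.303343  ]
[275.94541801 264.12024669]
```

View pics/scene3.png

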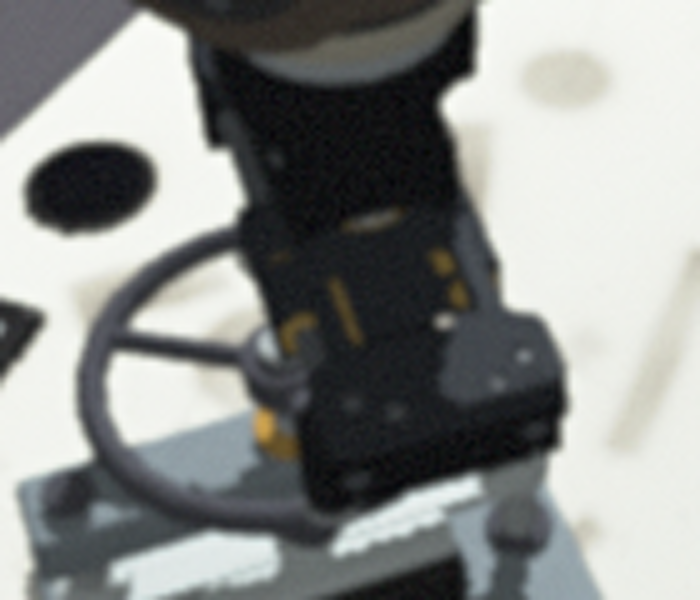

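View pics/wrist3.png

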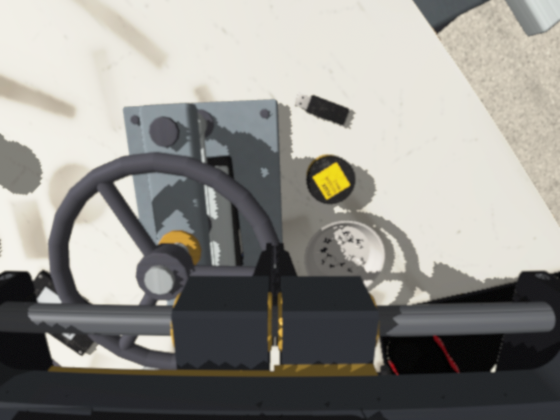

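```bash
cat > spk.py <<'E'
import pickle
from h import *
T,S=pickle.load(open('p0.pkl','rb'))
t=lambda x,y:np.array([x/4+110,y/4+120])
C=np.array([512.5,73.3])
for uv in (t(250,130),t(405,258),t(218,328)):
    q=ray(T,uv,155)[:2]-C;print('T0',np.degrees(np.arctan2(q[1],q[0])),np.hypot(*q))
E
python3 spk.py
python3 - <<'E'
from cell import eyes
from h import *
p=eyes.read_camera("wrist")
print('hub',ray(p,(158,279),168))
C=np.array([512.5,73.3])
for uv in ((105,187),(128,335),(230,272)):
    q=ray(p,uv,155)[:2]-C;print(uv,np.degrees(np.arctan2(q[1],q[0])),np.hypot(*q))
E
```

```text
T0 20.89831495481162 61.024510950567105
T0 -98.6618437299287 59.6996287523775
T0 141.54972142556838 57.550600483675105
hub [512.44213526  71.37385539 168.        ]
(105, 187) -100.5675581561184 63.756338998025676
(128, 335) 15.594450921147063 58.38881126560296
(230, 272) 138.8593565616701 40.31470315114817
```

send_rows(
  plan="-3.5 0.6 0 0.05 0; -3.5 0.6 0 0.05 0; -5 0.8 0 0.07 0; -5 0.8 0 0.07 0; -5 0.8 0 0.07 0; -5 0.8 0 0.07 0",
)

```text
t: 7.1
eef_pos: [463.2, 125.9, 181.7]
tcp_rot: [-3.136, 0.002, -2.682]
ft_force: [-3.7, 1.0, 0.6]
opening: 0.004
```

```bash
cat > chk.py <<'E'
from cell import env,eyes
import cv2,sys
from h import *
s=env.state();P=s["eef_pos"];psi=s["tcp_rot"][2]
C=np.array([512.5,73.3]);v=C-P[:2]
print(P.round(1),s["tcp_rot"].round(3),'j6',s["joints"][5].round(2),s["ft_force"].round(2),'t',s["t"])
print('C in tool x,y',v@[np.cos(psi),np.sin(psi)],v@[np.sin(psi),-np.cos(psi)])
if len(sys.argv)>1:
  for n in sys.argv[2:]:
    p=eyes.read_camera(n);im=p["image"][:,:,::-1].copy()
    if n=="scene":im=cv2.resize(im[180:300,160:300],None,fx=5,fy=5,interpolation=2)
    if n=="top":im=cv2.resize(im[100:280,90:290],None,fx=3.3,fy=3.3,interpolation=2)
    cv2.imwrite(f"pics/{n}{sys.argv[1]}.png",im)
E
python3 chk.py 4 wrist
```

```text
[463.2 125.9 181.7] [-3.136e+00  2.000e-03 -2.682e+00] j6 -1.9 [-3.65  0.99  0.64] t 7.1
C in tool x,y -20.80208573243847 -69.01435442473904
```

View pics/wrist4.png

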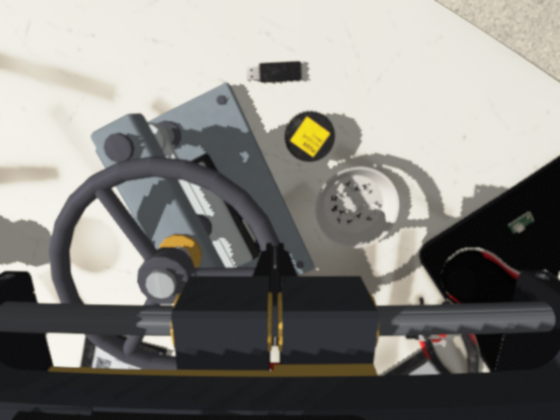

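send_rows(
  plan="-6.3 1.4 0 0.09 0; -6.3 1.4 0 0.09 0; -6.3 1.4 0 0.09 0; -6.3 1.4 0 0.09 0; -6.3 1.4 0 0.09 0; -6.3 1.4 0 0.09 0; -6.3 1.4 0 0.09 0; -6.3 1.4 0 0.09 0",
)

```text
t: 7.95
eef_pos: [509.2, 146.0, 181.0]
tcp_rot: [-3.14, -0.001, 2.862]
ft_force: [-1.5, 3.5, 0.6]
opening: 0.005
```

```bash
python3 chk.py
```

```text
[509.2 146.  181. ] [-3.140e+00 -1.000e-03  2.862e+00] j6 -1.14 [-1.52  3.51  0.56] t 7.95
C in tool x,y -23.261096747001762 -68.92541983603405
```

send_rows(
  plan="-6.6 1.6 0 0.085 0; -6.6 1.6 0 0.085 0; -6.6 1.6 0 0.085 0; -6.6 1.6 0 0.085 0; -6.6 1.6 0 0.085 0; -6.6 1.6 0 0.085 0; -6.6 1.6 0 0.085 0; -6.6 1.6 0 0.085 0",
)

```text
t: 8.75
eef_pos: [559.8, 129.1, 180.2]
tcp_rot: [-3.14, -0.004, 2.166]
ft_force: [-1.2, 0.8, 0.6]
opening: 0.002
```

```bash
python3 chk.py 5 wrist top
```

```text
[559.8 129.1 180.2] [-3.14  -0.004  2.166] j6 -0.49 [-1.19  0.83  0.57] t 8.75
C in tool x,y -19.686060798788752 -70.45454644554579
```

View pics/wrist5.png

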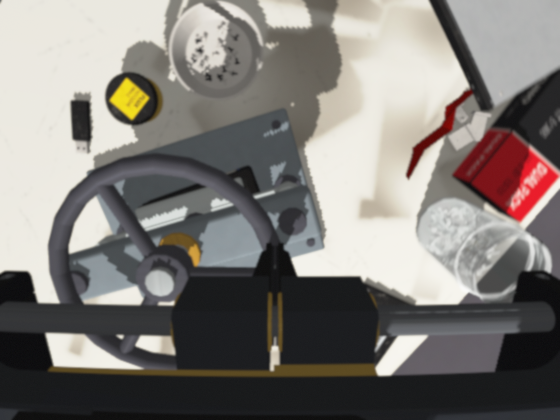

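View pics/top5.png

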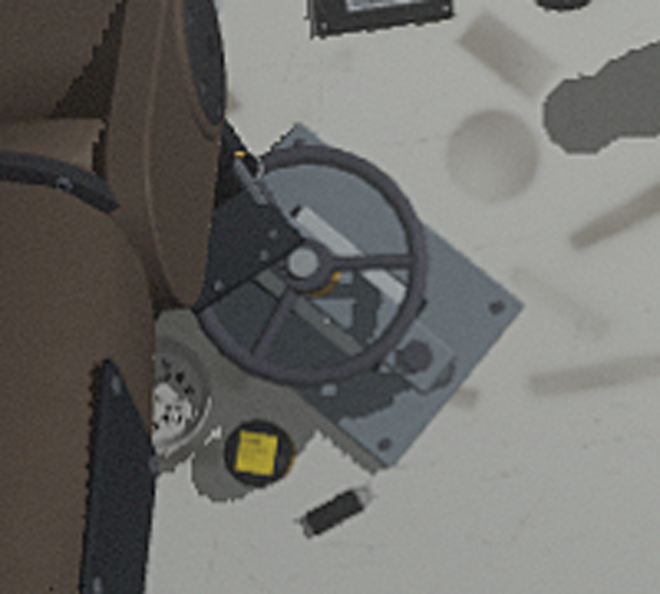

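send_rows(
  plan="-6.5 1.5 0 0.09 0; -6.5 1.5 0 0.09 0; -6.5 1.5 0 0.09 0; -6.5 1.5 0 0.09 0; -6.5 1.5 0 0.09 0; -6.5 1.5 0 0.09 0; -6.5 1.5 0 0.09 0; -6.5 1.5 0 0.09 0",
)

```text
t: 9.65
eef_pos: [584.9, 85.0, 179.6]
tcp_rot: [-3.139, -0.005, 1.453]
ft_force: [0.6, 1.4, -0.5]
opening: 0.005
```

```bash
python3 chk.py
```

```text
[584.9  85.  179.6] [-3.139 -0.005  1.453] j6 0.14 [ 0.65  1.37 -0.47] t 9.65
C in tool x,y -20.10390709612359 -70.48208434484847
```

send_rows(
  plan="-6.5 1.4 0 0.09 0; -6.5 1.4 0 0.09 0; -6.5 1.4 0 0.09 0; -6.5 1.4 0 0.09 0; -6.5 1.4 0 0.09 0; -6.5 1.4 0 0.09 0; -6.5 1.4 0 0.09 0; -6.5 1.4 0 0.09 0",
)

```text
t: 10.45
eef_pos: [574.3, 34.9, 179.0]
tcp_rot: [-3.139, -0.009, 0.735]
ft_force: [0.5, 1.5, -1.6]
opening: 0.006
```

```bash
python3 chk.py 6 wrist scene
```

```text
[574.3  34.9 179. ] [-3.139 -0.009  0.735] j6 0.77 [ 0.51  1.5  -1.59] t 10.45
C in tool x,y -20.075789215130815 -69.93494604350731
```

View pics/wrist6.png

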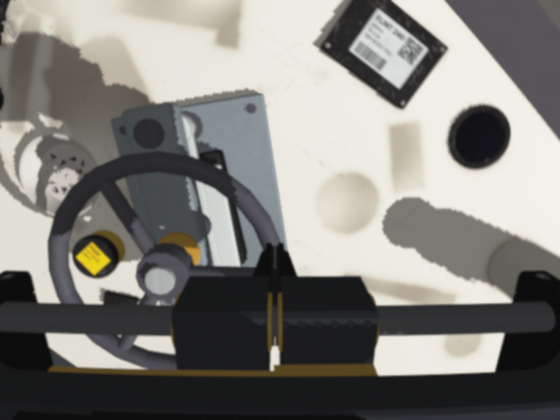

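View pics/scene6.png

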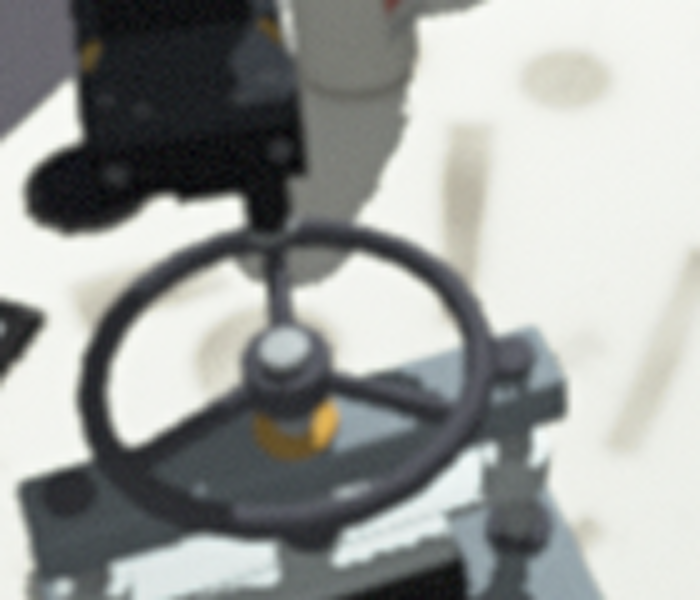

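Run:
```python
import pickle
from h import *
T,S=pickle.load(open('p0.pkl','rb'))
b=ray(S,(230,193),0);print(b)
for z in (100,150,180,200,250): print(z,ray(S,(228,152),z),ray(T,(323,97),z))
```

```text
[ 691.93773373 -214.67726332    0.        ]
100 [ 711.43667922 -250.33980269  100.        ] [ 704.83634473 -220.04245324  100.        ]
150 [ 669.541564   -195.18811944  150.        ] [ 688.93978162 -214.93598872  150.        ]
180 [ 644.40449487 -162.0971095   180.        ] [ 679.40184375 -211.87211002  180.        ]
200 [ 627.64644879 -140.0364362   200.        ] [ 673.04321851 -209.82952421  200.        ]
250 [585.75133357 -84.88475295 250.        ] [ 657.1466554  -204.72305969  250.        ]
```

send_rows(
  plan="10 0 -1 0 0; 15 0 -1 0 0; 0 0 0 -0.14 0; 0 0 0 -0.14 0; 0 0 0 -0.14 0; 0 0 0 -0.14 0; 0 0 0 -0.14 0; 0 0 0 -0.14 0",
)

```text
t: 11.35
eef_pos: [597.3, 57.6, 182.2]
tcp_rot: [3.134, -0.007, 1.64]
ft_force: [0.5, -0.1, 0.6]
opening: 0.005
```

send_rows(
  plan="0 0 0 -0.14 0; 0 0 0 -0.14 0; 0 0 0 -0.14 0; 0 0 0 -0.14 0; 0 0 0 -0.14 0; 0 0 0 -0.14 0; 0 0 0 -0.14 0; 0 0 0 -0.14 0",
)

```text
t: 12.15
eef_pos: [601.9, 64.4, 182.7]
tcp_rot: [3.131, 0.007, 2.84]
ft_force: [-0.1, -0.7, -0.5]
opening: 0.004
```

```bash
python3 chk.py
```

```text
[601.9  64.4 182.7] [3.131 0.007 2.84 ] j6 -1.28 [-0.09 -0.7  -0.47] t 12.15
C in tool x,y 87.97987898105666 -18.085690074887882
```

send_rows(
  plan="0 0 0 -0.14 0; 0 0 0 -0.14 0; 0 0 0 -0.14 0; 0 0 0 -0.14 0; 0 0 0 -0.14 0; 0 0 0 -0.14 0; 0 0 0 -0.14 0; 0 0 0 0 0",
)

```text
t: 12.95
eef_pos: [606.3, 71.2, 183.2]
tcp_rot: [-3.139, 0.014, -2.387]
ft_force: [0.3, 0.2, 0.3]
opening: 0.004
```

```bash
python3 chk.py 7 wrist scene
```

```text
[606.3  71.2 183.2] [-3.139  0.014 -2.387] j6 -2.32 [0.32 0.18 0.28] t 12.95
C in tool x,y 66.85687149832309 65.76546070181122
```

View pics/wrist7.png

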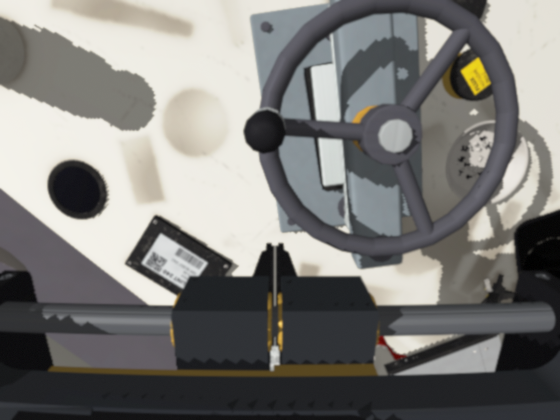

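View pics/scene7.png

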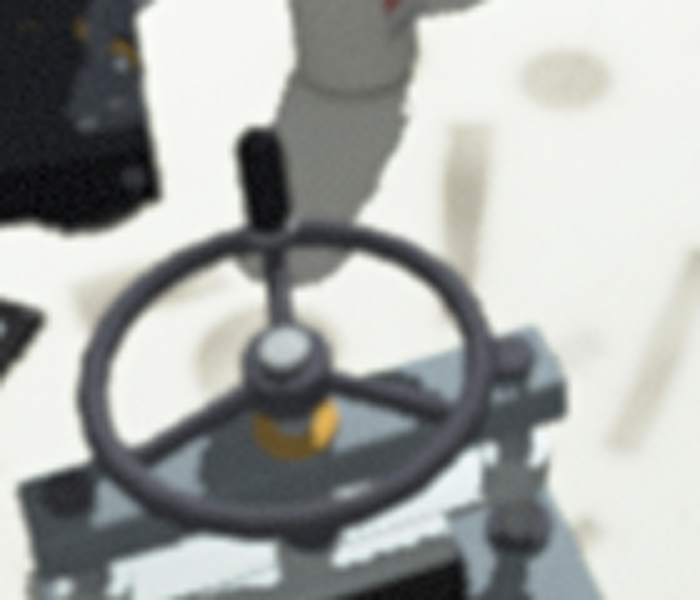

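Run:
```python
from cell import env,eyes
from h import *
p=eyes.read_camera("wrist");s=env.state();P=s["eef_pos"];psi=s["tcp_rot"][2]
h=ray(p,(265,131),206);c=ray(p,(397,134),165);print(h,c)
C=np.array([512.5,73.3])
q=h[:2]-C;print(np.degrees(np.arctan2(q[1],q[0])),np.hypot(*q))
v=h[:2]-P[:2];print('handle in tool',v@[np.cos(psi),np.sin(psi)],v@[np.sin(psi),-np.cos(psi)])
```

```text
[556.57247762  18.8497902  206.        ] [512.66123249  72.90584785 165.        ]
-51.01298785903877 70.0514712914041
handle in tool 71.57977976398476 -4.627476390388757
```

send_rows(
  plan="16 -2 0 0 0; 16 -2 1 0 0; 10 0 1 0.02 0; 5 0 1 0.02 0; 3 0 0 0.02 0; 2 0 0 0 0; 0 0 0 0 0",
)

```text
t: 13.8
eef_pos: [567.4, 29.4, 179.5]
tcp_rot: [-3.14, 0.016, -2.468]
ft_force: [0.8, -0.1, -0.3]
opening: 0.007
```

```bash
python3 chk.py
```

```text
[567.4  29.4 179.5] [-3.14   0.016 -2.468] j6 -2.32 [ 0.75 -0.08 -0.31] t 13.8
C in tool x,y 15.537615454971066 68.51412025447792
```

send_rows(
  plan="3 -0.5 0 0.04 0; 5 -1 0 0.07 0; 6.5 -1.3 0 0.09 0; 6.5 -1.3 0 0.09 0; 6.5 -1.3 0 0.09 0; 6.5 -1.3 0 0.09 0; 6.5 -1.3 0 0.09 0; 6.5 -1.3 0 0.09 0",
)

```text
t: 14.6
eef_pos: [529.8, 5.7, 178.9]
tcp_rot: [3.132, 0.017, -3.139]
ft_force: [2.3, 1.0, -1.1]
opening: 0.005
```

```bash
python3 chk.py
```

```text
[529.8   5.7 178.9] [ 3.132  0.017 -3.139] j6 -1.7 [ 2.33  1.   -1.09] t 14.6
C in tool x,y 17.160861120599574 67.67931087489711
```

send_rows(
  plan="6.5 -1.8 0 0.09 0; 6.5 -1.8 0 0.09 0; 6.5 -1.6 0 0.09 0; 6.5 -1.6 0 0.09 0; 6.5 -1.4 0 0.09 0; 6.5 -1.4 0 0.09 0; 6.5 -1.4 0 0.09 0; 6.5 -1.4 0 0.09 0",
)

```text
t: 15.4
eef_pos: [479.8, 10.8, 178.6]
tcp_rot: [3.12, 0.012, 2.396]
ft_force: [1.3, -0.7, -1.3]
opening: 0.005
```

```bash
python3 chk.py 8 wrist
```

```text
[479.8  10.8 178.6] [3.12  0.012 2.396] j6 -0.96 [ 1.3  -0.68 -1.31] t 15.4
C in tool x,y 18.359779749345982 68.1348494325203
```

View pics/wrist8.png

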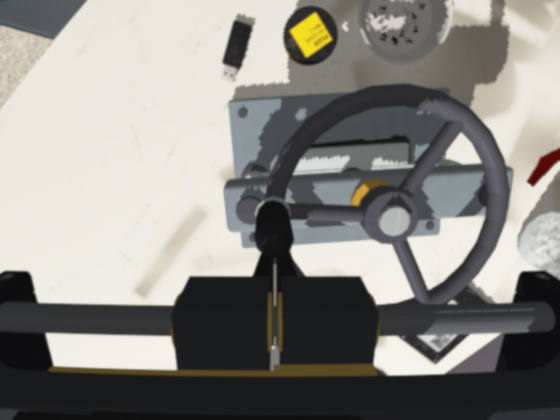

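send_rows(
  plan="6.5 -1.8 0 0.09 0; 6.5 -1.8 0 0.09 0; 6.5 -1.6 0 0.09 0; 6.5 -1.6 0 0.09 0; 6.5 -1.4 0 0.09 0; 6.5 -1.4 0 0.09 0; 6.5 -1.4 0 0.09 0; 6.5 -1.4 0 0.09 0",
)

```text
t: 16.25
eef_pos: [445.7, 49.9, 178.2]
tcp_rot: [3.116, -0.003, 1.662]
ft_force: [1.9, -2.2, -0.6]
opening: 0.001
```

```bash
python3 chk.py 9 wrist
```

```text
[445.7  49.9 178.2] [ 3.116e+00 -3.000e-03  1.662e+00] j6 -0.14 [ 1.87 -2.23 -0.63] t 16.25
C in tool x,y 17.221350231072204 68.67010035382093
```

View pics/wrist9.png

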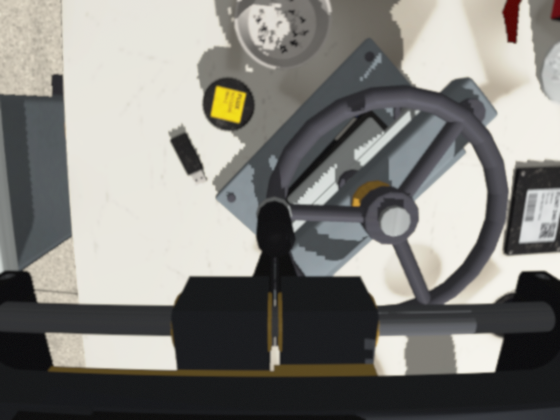

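Run:
```python
from cell import env,eyes
from h import *
p=eyes.read_camera("wrist")
C=np.array([512.5,73.3]);print('hub',ray(p,(396,217),162),ray(p,(276,212),204))
c=C
for uv,ref in (((458,125),20.9),((428,298),-98.7),((320,213),141.5)):
    q=ray(p,uv,150)[:2]-c;a=np.degrees(np.arctan2(q[1],q[0]));print(a,np.hypot(*q),'alpha',np.radians((ref-a)%360))
q=ray(p,(276,212),204)[:2]-c;print(np.radians((141.5-np.degrees(np.arctan2(q[1],q[0])))%360),np.hypot(*q))
```

```text
hub [513.46507704  75.55791448 162.        ] [442.20763258  85.60590883 204.        ]
59.81863313684297 65.57967995090148 alpha 5.603927018565908
-55.08475056512254 67.466860297679 alpha 5.521955600462379
-176.9702066996502 41.00757346735783 alpha 5.5583536764158
5.784544702291901 71.36142031436162
```

Run:
```python
from cell import env,eyes
from h import *
import cv2
p=eyes.read_camera("wrist")
print(p["extrinsics"])
im=p["image"][:,:,::-1].copy()
for al in (5.5,5.6,5.8):
    th=np.radians(141.6)-al
    for z in (155,161,203): print(al,z,proj(p,[512.5+70*np.cos(th),73.3+70*np.sin(th),z])[0].round(1))
cv2.imwrite('pics/w9c.png',cv2.resize(im[170:300,210:340],None,fx=5,fy=5,interpolation=2))
```

```text
[[ 9.95475976e-01 -8.15538780e-02 -4.87498290e-02  4.34041417e+02]
 [ 9.18745921e-02  9.57021042e-01  2.75081414e-01  1.27751995e+02]
 [ 2.42206561e-02 -2.78315810e-01  9.60184185e-01  3.48530689e+02]
 [ 0.00000000e+00  0.00000000e+00  0.00000000e+00  1.00000000e+00]]
5.5 155 [271.9 220.7]
5.5 161 [272.  223.9]
5.5 203 [273.7 253.3]
5.6 155 [272.2 209.2]
5.6 161 [272.4 212.2]
5.6 203 [274.1 238.9]
5.8 155 [276.5 186.1]
5.8 161 [276.8 188.4]
5.8 203 [279.8 209.4]
```

View pics/w9c.png

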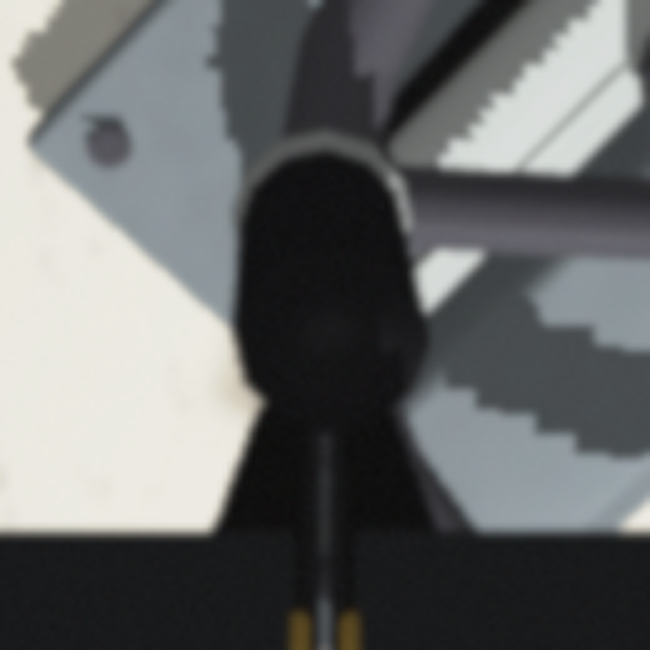

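send_rows(
  plan="6.5 -1.6 0 0.09 0; 6.5 -1.6 0 0.09 0; 6.5 -1.5 0 0.09 0; 6 -1.4 0 0.08 0; 5 -1.2 0 0.07 0; 3 -0.7 0 0.05 0; 0 0 0 0 0",
)

```text
t: 17.1
eef_pos: [442.2, 82.4, 178.0]
tcp_rot: [3.121, -0.012, 1.207]
ft_force: [-0.2, -0.1, 0.1]
opening: 0.009
```

```bash
python3 chk.py
python3 - <<'E'
from cell import env,eyes
from h import *
import cv2
p=eyes.read_camera("wrist")
im=p["image"][:,:,::-1].copy()
for al in (6.0,6.1,6.2,6.28):
    th=np.radians(141.6)-al
    print(al,*[proj(p,[512.5+70*np.cos(th),73.3+70*np.sin(th),z])[0].round(1) for z in (155,203)])
    for k,r in ((-120.0,0),(120.0,0)):
        t=th+np.radians(k);cv2.circle(im,tuple(int(v) for v in proj(p,[512.5+70*np.cos(t),73.3+70*np.sin(t),149])[0]),1,(0,0,255),-1)
    cv2.circle(im,tuple(int(v) for v in proj(p,[512.5+70*np.cos(th),73.3+70*np.sin(th),203])[0]),1,(0,255,0),-1)
cv2.imwrite('pics/w10c.png',cv2.resize(im[60:330,200:530],None,fx=2.2,fy=2.2,interpolation=2))
E
```

```text
[442.2  82.4 178. ] [ 3.121 -0.012  1.207] j6 0.4 [-0.16 -0.08  0.08] t 17.1
C in tool x,y 16.45745002013388 68.96632107103797
6.0 [271.6 216.5] [272.8 247.3]
6.1 [272.5 205. ] [273.9 232.7]
6.2 [274.5 193.4] [276.6 218. ]
6.28 [277.1 184.1] [280.  206.1]
```

View pics/w10c.png

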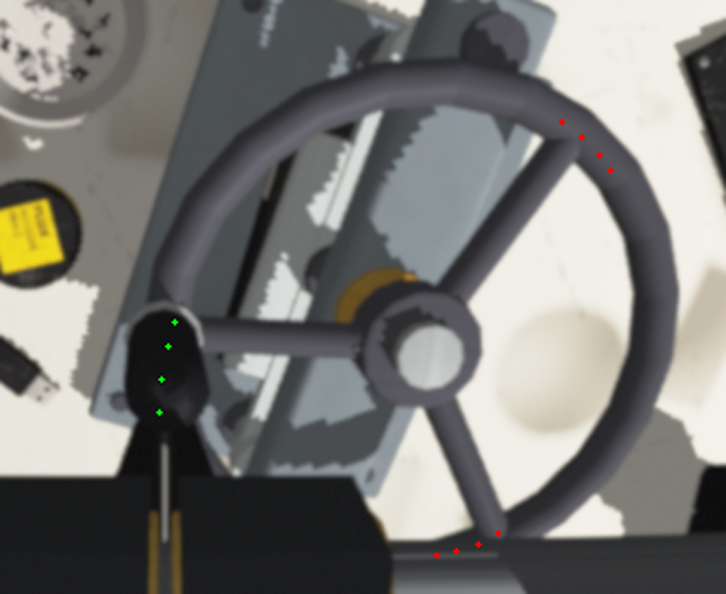

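send_rows(
  plan="3 -0.7 0 0.04 0; 4 -0.9 0 0.06 0; 4 -0.9 0 0.06 0; 3 -0.7 0 0.04 0; 0 0 0 0 0",
)

```text
t: 17.65
eef_pos: [444.9, 94.9, 177.9]
tcp_rot: [3.125, -0.013, 1.019]
ft_force: [0.8, 0.2, 0.1]
opening: 0.008
```

```bash
python3 chk.py
```

```text
[444.9  94.9 177.9] [ 3.125 -0.013  1.019] j6 0.62 [0.77 0.18 0.06] t 17.65
C in tool x,y 17.00584879518773 68.8869937624375
```

send_rows(
  plan="-8 0 0 0 0; -15 0 -2 0 0; -20 0 -5 0 0; -5 0 -40 0 0; 0 0 -40 0 0; -40 0 0 0 0; -30 0 0 0 0; 0 0 0 0 0",
)

```text
t: 18.45
eef_pos: [378.5, -12.7, 266.7]
tcp_rot: [3.123, -0.012, 1.043]
ft_force: [0.3, 0.4, 0.2]
opening: 0.003
```

```bash
python3 chk.py 11 wrist scene top
```

```text
[378.5 -12.7 266.7] [ 3.123 -0.012  1.043] j6 0.31 [0.27 0.43 0.23] t 18.45
C in tool x,y 141.8083922488567 72.44962333818386
```

View pics/wrist11.png

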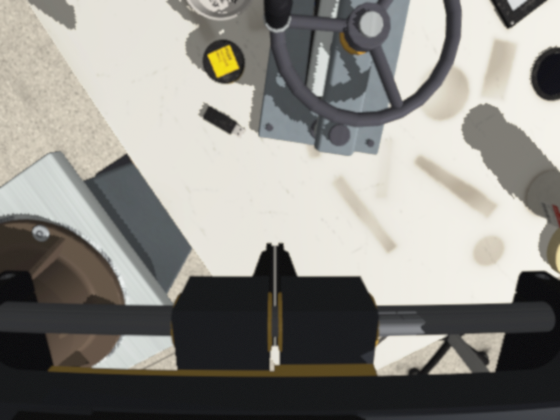

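View pics/scene11.png

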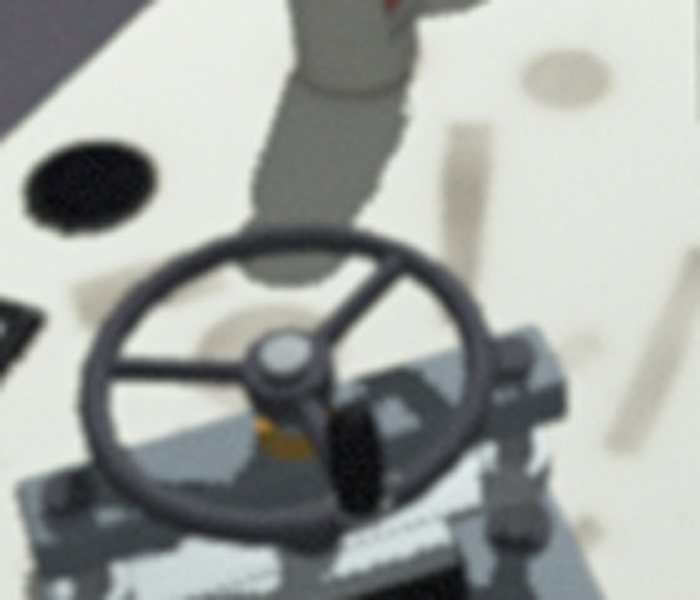

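View pics/top11.png

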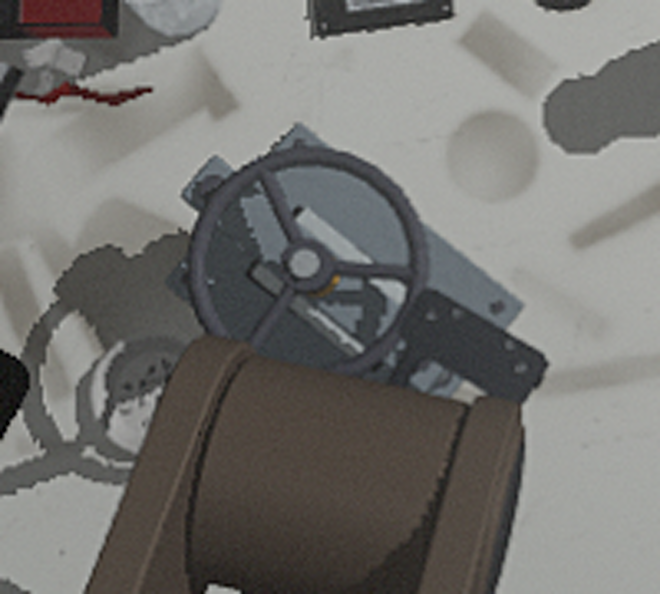

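Run:
```python
from cell import env,eyes,boxes_of
from h import *
import pickle
T,S=pickle.load(open('p0.pkl','rb'))
s0=lambda x,y:np.array([x/4+130,y/4+210]);s1=lambda x,y:np.array([x/5+160,y/5+180])
t0=lambda x,y:np.array([x/4+110,y/4+120]);t1=lambda x,y:np.array([x/3.3+90,y/3.3+100])
def ang(p,uv,z,C): q=ray(p,uv,z)[:2]-C;return np.degrees(np.arctan2(q[1],q[0])),np.hypot(*q)
C=np.array([512.7,73.3])
print('S0',ang(S,s0(389,205),209,C),ang(S,s0(397,283),161,C),'spokes',ang(S,s0(440,92),155,C),ang(S,s0(210,158),155,C))
print('S1',ang(S,s1(355,410),203,C),ang(S,s1(363,505),155,C),'spokes',ang(S,s1(392,265),149,C),ang(S,s1(112,369),149,C))
print('T0',ang(T,t0(250,130),155,C),ang(T,t0(405,258),155,C),ang(T,t0(218,328),155,C))
print('T1',ang(T,t1(266,180),149,C),ang(T,t1(407,271),149,C),ang(T,t1(258,330),149,C))
# alternative: net boxes
p=eyes.read_camera("scene")
for q in(S,p):
  b=[(b["bbox"],b["confidence"]) for b in boxes_of("handle",q)] if q is p else None;print(b)
w=eyes.read_camera("wrist");print('W spokes',ang(w,(300,22),149,C),ang(w,(399,110),149,C))
```

```text
S0 (np.float64(141.6011430270148), np.float64(71.80868407543737)) (np.float64(140.4768617977151), np.float64(73.73267481406634)) spokes (np.float64(-98.85524608597903), np.float64(60.8717743255872)) (np.float64(22.413488577005722), np.float64(64.84276573159084))
S1 (np.float64(146.6221865121184), np.float64(70.96101366070309)) (np.float64(145.2710012467502), np.float64(71.98808138202456)) spokes (np.float64(-92.94563091894403), np.float64(63.4086359440881)) (np.float64(26.91659661698663), np.float64(64.78704506688196))
T0 (np.float64(20.965503586082924), np.float64(60.83770978760256)) (np.float64(-98.851504930926), np.float64(59.730076497769886)) (np.float64(141.67320155214497), np.float64(57.7073641139868))
T1 (np.float64(26.5663579745615), np.float64(60.058247466778454)) (np.float64(-93.18637733047197), np.float64(62.54183592856895)) (np.float64(143.83692395075067), np.float64(50.24362232449475))
None
[([222.6, 261.6, 16.8, 24.6], 0.59)]
W spokes (np.float64(143.35687940698233), np.float64(50.939466622171274)) (np.float64(-92.48547912134148), np.float64(67.11545082865722))
```

Run:
```python
from cell import env,eyes,boxes_of,job_done
from h import *
import numpy as np
p=eyes.read_camera("scene")
for tg in ("screw_dish","flux_tub","usb_stick","tweezers","drive_case"):
    b=boxes_of(tg,p)
    if b: x=b[0]["bbox"];print(tg,round(b[0]["confidence"],2),x,ray(p,[x[0]+x[2]/2,x[1]+x[3]/2],10).round(1))
s=env.state();print(s["qvel"].round(4),s["ft_force"].round(2))
print(job_done())
```

```text
screw_dish 0.75 [189.4, 347.3, 48.8, 43.9] [446.3 206.7  10. ]
flux_tub 0.93 [245.9, 329.9, 27.4, 29.1] [399.6 125.6  10. ]
usb_stick 0.59 [288.2, 320.3, 9.0, 27.5] [355.7  76.6  10. ]
tweezers 0.5 [336.0, 206.7, 49.8, 12.6] [ 365.3 -295.9   10. ]
drive_case 0.63 [199.0, 293.3, 56.1, 24.5] [501.  83.  10.]
[-0.0046 -0.0024  0.0016 -0.0001  0.0002  0.0021] [0.18 0.29 0.34]
the job is handed in; nothing more can be done
None
```

I pushed the hand wheel clockwise with the shut fingertips through almost exactly one full turn, then backed the arm off and handed the job in. Partway round, at about 3.36 rad, I backed off, turned the tool half round and finished with its other side. I never gripped the handle.

**Wheel angle:** after backing off, most readings of the handle and spokes in the scene and top pictures put the wheel about 5° short of the full turn. That is about 6.19 rad, inside the allowed 6.103 to 6.463, so I did not nudge it further. The readings did not agree perfectly: they ran from about 2° to 6° short, the lowest being the handle's own spoke. The angle worked out from the fingertip position, 6.14 rad, was slightly lower.

**Pad:** I did not measure it. From the wheel angle it should be about 5.9 mm lower.

**Forces:** the readings at the end of each push showed about 4 N at most, against the 25 N limit. I have no readings between those.

**Loose things:** the dish, tub and stick showed within about 6 mm of where the same camera first placed them, which is within its noise. The tweezers also read about 6 mm off in that camera; the top camera had placed them about 34 mm away at the start, so their absolute position is uncertain. The arm passed over them only at a height. I did not compare the drive case's position before and after.

**At hand-in:** the arm was clear of the press at about 267 mm height, with no force on the tool beyond noise. The time was about 18.5 s of the 58 s allowed.

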